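# Draw the remote control from under the shelf and aim it at the loudspeaker

## Task

Draw the long remote control out from under the low shelf, then lift it and aim it at the loudspeaker's remote eye: level, buttons up, nose pointing squarely at the eye, at the eye's height and about 10 cm in front of it. Finish while still holding it there in the air, steady in the gripper and touching nothing else. Leave the spectacle case, the small remote, the plant and the tumbler where they are.

Things in the scene. Friction and masses are not known exactly. Their poses are not given: they have to be found in the camera images.
- remote: long remote control: black bar with grey buttons, 180 long (x) x 46 wide (y) x 24 mm thick (z), square-sided, about 0.14 kg. Lies flat on the table, buttons up, in the left or right bay of the low shelf, nose inward; about 80 mm of its tail sticks out towards the robot. Origin: centre of its underside; +x towards the nose (end with the amber window, to face the eye), z up through the buttons
- remote_nose (a point): centre of the long remote's nose face: 90 mm along +x from its origin, 12 mm up
- remote_tail (a point): centre of the long remote's tail face: 90 mm along -x from its origin, 12 mm up
- shelf: low wooden shelf, fixed, 200 deep (x) x 300 wide (y) x 60 mm high. Top board 15 mm thick, 45 mm clear beneath, no floor. 12 mm walls at the sides and in the middle make two 132 mm wide bays, centred at y = +72 and -72 mm, open in front (-x, towards the robot), closed behind. Origin: centre of the footprint at table height; front edge at x = -100 mm
- speaker: wooden loudspeaker, fixed to the table, 170 deep (x) x 130 wide (y) x 190 mm high, with a black front carrying a big round cone and above it the eye. Origin: centre of its underside; the front looks along its -x
- eye (a point): tip of the remote eye, a small black dome in a metal ring, 11 mm proud of the loudspeaker's front face, on its centre line, 150 mm above the table. Axes as the loudspeaker's: -x points straight out of the front, z up. The remote is held on the -x side with its nose pointing along this +x
- case: bystander: grey rounded spectacle case, 158 x 60 x 34 mm, lying in the shelf's other bay and sticking out of it by about as much as the remote. Origin: centre of its underside
- small_remote: bystander: short black remote, 110 x 40 x 16 mm, lying in the open on the table. Origin: centre of its underside
- plant: bystander: little plant in a terracotta pot, 60 mm across, 71 mm high, standing on the middle of the shelf's top. Origin: centre of its underside
- tumbler: bystander: drinking glass, 66 mm across, 110 mm high, standing on the table. Origin: centre of its underside

How it is judged (in metres and radians):
On the way:
1. the long remote is drawn out: its nose is in front of the shelf's front edge (x of remote_nose in the frame of shelf below -0.102 m), for 0.1 s.
At the end, for the whole second after the job is handed in: Long remote held still in the fingers, touching nothing else: nose 65-135 mm out from the eye, within 25 mm sideways and 20 mm in height; aimed at it within 0.17 rad, buttons up within 0.17 rad. Case, small remote, plant, tumbler upright, within 15 mm of their starts (x of remote_nose in the frame of eye between -0.135 and -0.065 m and y of remote_nose in the frame of eye between -0.025 and 0.025 m and z of remote_nose in the frame of eye between -0.02 and 0.02 m and x of remote_tail in the frame of eye below -0.22 m and angle between the x axis of remote and the x axis of eye, either way round below 0.17 rad and angle between remote's own z axis and vertical below 0.17 rad and contact force between the fingers and remote above 1 N and linear speed of remote below 0.02 m/s and angular speed of remote below 0.15 rad/s and contact force between remote and speaker below 0.1 N and contact force between remote and shelf below 0.1 N and contact force between remote and case below 0.1 N and contact force between remote and small_remote below 0.1 N and contact force between remote and plant below 0.1 N and contact force between remote and tumbler below 0.1 N and distance of each of case, small_remote, plant, tumbler from where it was at the start of the episode below 0.015 m and angle between each of case, small_remote, plant, tumbler's own z axis and vertical below 0.15 rad); the arm keeps its last pose, push and grip.
It fails at once if a bystander (spectacle case, small remote, plant, tumbler) is shifted by more than 30 mm or tipped over (distance of any of case, small_remote, plant, tumbler from where it was at the start of the episode above 0.03 m or angle between any of case, small_remote, plant, tumbler's own z axis and vertical above 0.5 rad).
It also fails if it takes over 42 s, if anything falls off the work surface, if the arm or the gripper's body presses on something with over 40 N, if the wrist force passes 120 N, or if a joint passes its speed limit or range.

## Robot

A 6-joint arm with a two-finger parallel gripper is mounted at the origin on the work surface. World frame = base frame: x ahead of the robot, y to its left, z up, the work surface at z = 0. Lengths are in m, angles in degrees, forces in N, time in s.
With the tool pointing down it reaches from about 0.35 to 0.925 m from the base axis. Payload 6.4 kg.
Tool frame: the origin (TCP) lies at the very end of the fingers, on their centre line; the grasp point (between the pads) lies bot.tcp_to_grasp behind it (bot.tcp_to_grasp is the distance from the TCP to the grasp point, in m); z points along the fingers, y is the line along which they close (so a half turn about z gives the same grasp; the last joint's range is limited). The gripper opens to 94 mm and grips with 3 to 60 N. Pads are 16 mm wide; open, the fingers measure 119 mm over their backs; the gripper's body (75 mm by 177 mm) begins 78 mm behind the grasp point.
Start: joints at [-9.975, 14.043, 89.255, -0, 76.702, -9.975], TCP at [0.65, 0, 0.205] pointing down, gripper open.
Joint ranges: [-179.41, 179.41], [-58.25, 129.5], [7.25, 145.43], [-54.29, 234.29], [11.92, 165.04], [-157.13, 157.13]. Speed limits (degrees/s): [147.25, 147.25, 180, 180, 180, 180].

## Interface

Orientations are given as a 3x3 rotation matrix whose columns are the frame's x, y, z axes.
In Python, from workcell import bot, eyes, ticket, status gives the robot as it stands (bot), with the cameras (eyes), the job (ticket) and the readings (status).
- The arm moves only by the tool advance, called after "Call:" as a command line: name --argument value ..., lists and objects as JSON in quotes. Schema: {"type":"object","properties":{"increments":{"type":"array","items":{"type":"array","prefixItems":[{"type":"array","items":{"type":"number"},"minItems":3,"maxItems":3},{"type":"array","items":{"type":"number"},"minItems":3,"maxItems":3}],"minItems":2,"maxItems":2},"minItems":1,"maxItems":5},"finger_gap":{"type":"number"},"clamp_n":{"type":"number"},"only":{"type":"string"},"quiet":{"type":"boolean"},"lines":{"type":"string"}},"required":["increments"],"additionalProperties":false}. increments is a list of rows, 1 to 5 of them, each written [[dx, dy, dz], [rx, ry, rz]]: dx, dy, dz in fractions of the full range, 1 being 0.2 m, then a rotation vector rx, ry, rz in normalised numbers (1 is 45 degrees); each row shifts and turns the commanded pose from where the row before left it, along the tool's axes as they then stand; what a row does not reach is not made up. A row lasts 1/12 s, in which the tool goes at most 0.0417 m and 7.16 degrees, less where a joint would pass 70% of its speed; a pose out of reach is approached as far as the arm can. finger_gap is the finger opening in m, set as the call begins (left out keeps the last). The fingers move at their own pace and stop on an object; clamp_n is the grip in N (left out, the last holds). Time passes only in rows, so rows that do not move let the fingers close. The tool returns the time, the measured TCP pose, the force, the opening and the grip force at its end. only (a regular expression) keeps the lines of the reply that match it, lines (a string "A,B") keeps lines A to B, and quiet returns only ok. Input that does not fit is refused with a message, and nothing moves.
- status.get_state(): the state, without advancing time (a new reading comes with each control period).
- eyes.get_image(name): name is "scene" or "side" or "wrist"; returns a dict with "frame" (384x512x3 uint8, blue, green, red), "mtx" (3x3 intrinsics, pixels), "world_from_camera" (4x4, takes a point from camera to world coordinates); the wrist camera has in their place "tool_from_camera" (4x4, takes a point from camera to tool coordinates, whose origin is the TCP and whose axes are the flange's). Camera axes: x right, y down, z forward; pixel columns grow to the right and rows downward; lengths in m; the calibration is good to about 2 mm. A picture is of the moment at which its call begins: read the wrist's pose just before it. There is no depth.
- ticket.job_done(): hands the job in; it is judged then, once.
The state is a dict: "time": time; "joint_positions": joint angles; "qvel": joint speeds; "effort": joint torques, N m; "position": TCP position; "ee_rot": TCP orientation; "force": force on the tool from outside, world axes, zero at the start; "torque": the same for the moment, N m; "width": finger opening in m; "grasp_force": force on a finger pad.
Only numpy, scipy, OpenCV 4.12 (cv2) and the standard library are available. Lean on these libraries where they do the work, as an engineer would, in place of code of your own. Each camera call takes 0.05 s, during which the arm holds its last target. There are 200 camera calls.

## Working session

There is one attempt and no reset: what is moved stays moved. The work goes in short steps, Python scripts to look and compute and a tool call to move; the robot and the scene stay as the last step left them, time stands still between calls to the robot, and variables do not carry over. Pictures are saved under pics/ and viewed, at most 10 in all, crops included, and the job is handed in when it is done.

```bash
ls; mkdir -p pics; python3 - <<'E'
from workcell import bot, eyes, ticket, status
import cv2, numpy as np
s=status.get_state(); print(s, bot.tcp_to_grasp)
for n in ("scene","side"):
    d=eyes.get_image(n); cv2.imwrite(f"pics/{n}0.png",d["frame"]); print(n,d["mtx"].round(1).tolist(),np.array(d["world_from_camera"]).round(3).tolist())
E
```

```text
pics
workcell.py
{'time': 0.0, 'joint_positions': array([-9.97431244e+00,  1.40842332e+01,  8.93222503e+01, -1.47308638e-03,
        7.67016131e+01, -9.97473145e+00]), 'qvel': array([-0.07456709,  0.0202285 ,  0.00324946, -0.09633411,  0.11609658,
        0.02880416]), 'effort': array([ 8.38778797e-04, -4.15839279e+01, -3.14599335e+01,  6.84806099e-02,
        3.33599187e-02, -1.41738678e-04]), 'position': array([6.49415136e-01, 1.11668195e-04, 2.04369052e-01]), 'ee_rot': array([[-1.29691982e-05,  9.99998266e-01, -1.86245858e-03],
       [ 9.99999954e-01,  1.35319369e-05,  3.02136026e-04],
       [ 3.02160704e-04, -1.86245457e-03, -9.99998220e-01]]), 'force': array([-0.21700105,  0.00666338, -0.47220101]), 'torque': array([ 0.00631876, -0.03433592,  0.01387846]), 'grasp_force': 0.0, 'width': 0.09400934603781244} 0.0188
scene [[412.2, 0.0, 250.6], [0.0, 412.2, 190.9], [0.0, 0.0, 1.0]] [[0.485, 0.671, -0.561, 1.176], [0.875, -0.375, 0.308, -0.411], [-0.004, -0.64, -0.769, 0.966], [0.0, 0.0, 0.0, 1.0]]
side [[498.2, 0.0, 259.3], [0.0, 498.2, 199.0], [0.0, 0.0, 1.0]] [[0.995, -0.065, 0.07, 0.445], [-0.096, -0.675, 0.732, -1.079], [-0.0, -0.735, -0.678, 1.063], [0.0, 0.0, 0.0, 1.0]]
```

View pics/scene0.png

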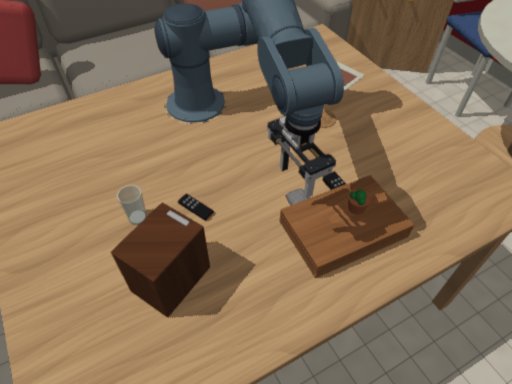

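View pics/side0.png

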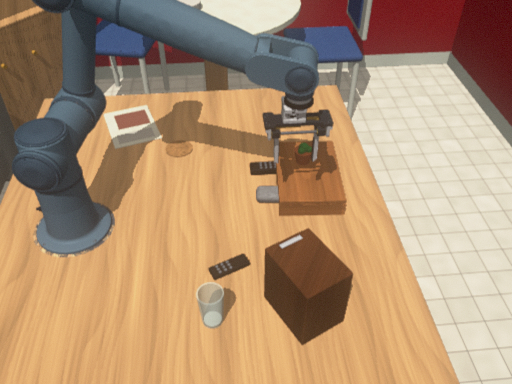

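Both views show the remote's tail in the left (+y) bay (side ≈(262,168)), with the case in the right bay (≈(268,194)). The small remote and the tumbler are in front of the speaker, whose front is hidden from both cameras. Next I'll measure coarsely.

```bash
cat > h.py <<'E'
import numpy as np, cv2
from workcell import bot, eyes, ticket, status
def grab(name):
    s=status.get_state(); d=eyes.get_image(name)
    if name=="wrist":
        T=np.eye(4);T[:3,:3]=s["ee_rot"];T[:3,3]=s["position"];W=T@np.array(d["tool_from_camera"])
    else: W=np.array(d["world_from_camera"])
    return d["frame"],np.array(d["mtx"]),W
def ray(c,p):
    f,K,W=c; v=W[:3,:3]@np.linalg.solve(K,[p[0],p[1],1.]); return W[:3,3],v/np.linalg.norm(v)
def plane(c,p,z):
    o,v=ray(c,p); return o+v*(z-o[2])/v[2]
def tri(*cps):
    A=np.zeros((3,3));b=np.zeros(3);R=[ray(*q) for q in cps]
    for o,v in R:
        M=np.eye(3)-np.outer(v,v);A+=M;b+=M@o
    x=np.linalg.solve(A,b); return x,max(np.linalg.norm(np.cross(x-o,v)) for o,v in R)
def proj(c,X):
    f,K,W=c; q=K@(W[:3,:3].T@(np.array(X)-W[:3,3])); return q[:2]/q[2]
E
python3 - <<'E'
from h import *
np.set_printoptions(precision=3,suppress=True)
a=grab("scene");b=grab("side")
# speaker top corners: scene / side pixels
for n,p,q in [("A",(117,250),(266,292)),("B",(162,208),(266,250)),("C",(205,226),(309,233)),("D",(165,274),(349,270)),("E",(165,274),(301,300)),("strip",(177,217),(290,242))]:
    print(n,"scene",plane(a,p,.19),"side",plane(b,q,.19))
print("small",plane(a,(196,207),.016),plane(b,(229,267),.016))
print("tumbler",plane(a,(138,218),0),plane(b,(212,320),0))
print("plant",plane(a,(358,208),.06),plane(b,(304,160),.06))
for p in [(281,210),(320,269),(410,224),(374,179)]: print("shelf scene",plane(a,p,.06))
for p in [(277,206),(343,206),(333,143)]: print("shelf side",plane(b,p,.06))
print("remote",plane(b,(250,168),.024),plane(a,(335,181),.024),"case",plane(b,(257,194),.02))
E
```

```text
A scene [ 0.614 -0.438  0.19 ] side [ 0.521 -0.431  0.19 ]
B scene [ 0.553 -0.31   0.19 ] side [ 0.534 -0.312  0.19 ]
C scene [ 0.65  -0.243  0.19 ] side [ 0.643 -0.268  0.19 ]
D scene [ 0.72  -0.368  0.19 ] side [ 0.713 -0.389  0.19 ]
E scene [ 0.72  -0.368  0.19 ] side [ 0.593 -0.459  0.19 ]
strip scene [ 0.595 -0.289  0.19 ] side [ 0.593 -0.292  0.19 ]
small [ 0.458 -0.199  0.016] [ 0.446 -0.21   0.016]
tumbler [ 0.401 -0.359  0.   ] [ 0.395 -0.362  0.   ]
plant [0.713 0.18  0.06 ] [0.711 0.176 0.06 ]
shelf scene [ 0.615 -0.009  0.06 ]
shelf scene [ 0.817 -0.021  0.06 ]
shelf scene [0.823 0.268 0.06 ]
shelf scene [0.651 0.289 0.06 ]
shelf side [ 0.598 -0.031  0.06 ]
shelf side [ 0.79  -0.049  0.06 ]
shelf side [0.824 0.259 0.06 ]
remote [0.537 0.197 0.024] [0.579 0.208 0.024] case [0.548 0.071 0.02 ]
```

Coarse fit: the speaker front spans about (0.54,-0.31) to (0.645,-0.255) and looks towards about (-0.43,0.9). The shelf front is at x≈0.61 and the remote tail at y≈0.2. I'll move above the tail and turn the gripper.

Careful with the scale: shifts go in shares of 0.2 m and turns go in shares of 45 degrees. That gives: 0.034 m / 0.2 = 0.17, -0.018 m / 0.2 = -0.09.

Call:
advance --increments '[[[0.17, -0.09, -0.05], [0, 0, 0]], [[0.17, -0.09, -0.05], [0, 0, 0]], [[0.17, -0.09, -0.05], [0, 0, 0]], [[0.17, -0.09, -0.05], [0, 0, 0]], [[0.17, -0.09, -0.05], [0, 0, 0]]]'

```text
time: 0.62
position: [0.5588, 0.1713, 0.2557]
ee_rot: [[0.001, 1.0, -0.0], [1.0, -0.001, 0.0], [0.0, -0.0, -1.0]]
force: [0.2, 0.1, 0.7]
width: 0.0941
grasp_force: 0.0
```

Call:
advance --increments '[[[0.17, -0.09, -0.05], [0, 0, 0]], [[0, 0, 0], [0, 0, -0.1556]], [[0, 0, 0], [0, 0, -0.1556]], [[0, 0, 0], [0, 0, -0.1556]], [[0, 0, 0], [0, 0, -0.1556]]]'

```text
time: 1.03
position: [0.5417, 0.2044, 0.2653]
ee_rot: [[-0.476, 0.88, -0.0], [0.88, 0.476, -0.0], [0.0, -0.0, -1.0]]
force: [-0.6, 0.5, -0.1]
width: 0.0939
grasp_force: 0.0
```

Call:
advance --increments '[[[0, 0, 0], [0, 0, -0.1556]], [[0, 0, 0], [0, 0, -0.1556]], [[0, 0, 0], [0, 0, -0.1556]], [[0, 0, 0], [0, 0, -0.1556]], [[0, 0, 0], [0, 0, -0.1556]]]'

```text
time: 1.45
position: [0.5418, 0.204, 0.2652]
ee_rot: [[-0.894, 0.449, -0.0], [0.449, 0.894, -0.0], [0.0, -0.0, -1.0]]
force: [-0.3, 1.0, 1.0]
width: 0.0938
grasp_force: 0.0
```

Call:
advance --increments '[[[0, 0, 0], [0, 0, -0.1556]], [[0, 0, 0], [0, 0, -0.1556]], [[0, 0, 0], [0, 0, -0.1556]], [[0, 0, 0], [0, 0, -0.1333]], [[0, 0, 0], [0, 0, 0]]]'

```text
time: 1.87
position: [0.5418, 0.204, 0.2652]
ee_rot: [[-1.0, -0.002, -0.0], [-0.002, 1.0, -0.0], [0.0, -0.0, -1.0]]
force: [-0.8, 1.2, -0.4]
width: 0.0942
grasp_force: 0.0
```

```bash
python3 - <<'E'
from h import *
c=grab("wrist"); cv2.imwrite("pics/w1.png",c[0]); np.savez("w1.npz",f=c[0],K=c[1],W=c[2]); print(c[1].round(1).tolist(),c[2].round(3).tolist())
E
```

```text
[[286.2, 0.0, 253.0], [0.0, 286.2, 190.9], [0.0, 0.0, 1.0]] [[-0.001, 0.964, 0.265, 0.465], [1.0, 0.001, 0.001, 0.205], [0.0, 0.265, -0.964, 0.445], [0.0, 0.0, 0.0, 1.0]]
```

View pics/w1.png

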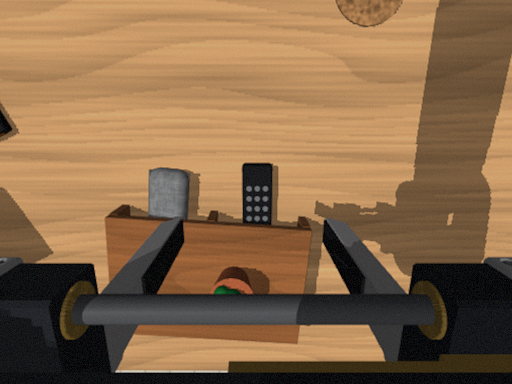

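The picture shows the remote's tail at columns 243–272, with its top edge at row 163 and the shelf edge at about row 222. The case is at columns 149–188. I'll make a second view lower and shifted, so I can triangulate.

In the tool's units: -0.02 m / 0.2 = -0.1.

```bash
cat >> h.py <<'E'
def tail(c,roi):
    x0,y0,x1,y1=roi; g=c[0][y0:y1,x0:x1].max(axis=2); m=(g<60).astype(np.uint8)
    m=cv2.morphologyEx(m,cv2.MORPH_CLOSE,np.ones((9,9),np.uint8))
    cs=cv2.findContours(m,cv2.RETR_EXTERNAL,cv2.CHAIN_APPROX_NONE)[0]; k=max(cs,key=cv2.contourArea)
    r=cv2.minAreaRect(k); return cv2.boxPoints(r)+[x0,y0],r
E
```

Call:
advance --increments '[[[0.1, 0, 0.1], [0, 0, 0]], [[0.1, 0, 0.1], [0, 0, 0]], [[0.1, -0.1, 0.1], [0, 0, 0]], [[0, -0.1, 0], [0, 0, 0]], [[0, 0, 0], [0, 0, 0]]]'

```text
time: 2.33
position: [0.4801, 0.1622, 0.2036]
ee_rot: [[-1.0, 0.004, -0.003], [0.004, 1.0, -0.001], [0.003, -0.001, -1.0]]
force: [0.7, -0.0, -0.5]
width: 0.0941
grasp_force: 0.0
```

```bash
python3 - <<'E'
from h import *
np.set_printoptions(precision=3,suppress=True)
z=np.load("w1.npz"); c=(z["f"],z["K"],z["W"]); d=grab("wrist"); cv2.imwrite("pics/w2.png",d[0]); np.savez("w2.npz",f=d[0],K=d[1],W=d[2])
P,r=tail(c,(225,145,300,218)); print(P.round(1).tolist(),r)
for p in P: print(plane(c,p,.024))
q=[proj(d,plane(c,p,.024)) for p in P]; print("expect in w2",np.array(q).round(0).tolist())
E
```

```text
[[243.0, 164.0], [271.0, 164.0], [271.0, 217.0], [243.0, 217.0]] ((32.0, 45.5), (53.0, 28.0), 90.0)
[0.539 0.19  0.024]
[0.539 0.232 0.024]
[0.623 0.233 0.024]
[0.623 0.189 0.024]
expect in w2 [[274.0, 218.0], [305.0, 218.0], [303.0, 274.0], [272.0, 274.0]]
```

View pics/w2.png

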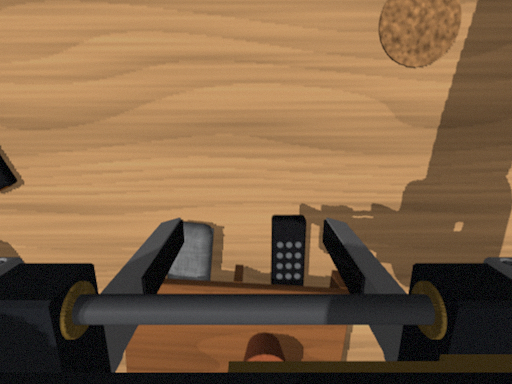

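In the second view the tail is at columns 272–306, with its top edge at row 215.

```bash
python3 - <<'E'
from h import *
np.set_printoptions(precision=3,suppress=True)
L=lambda n:(lambda z:(z["f"],z["K"],z["W"]))(np.load(n))
c,d=L("w1.npz"),L("w2.npz")
for x,(x0,y0,x1,y1) in ((c,(225,145,300,218)),(d,(255,200,318,262))):
    g=x[0][y0:y1,x0:x1].max(axis=2)
    r=(g<60); rows=np.where(r.mean(1)>.25)[0]; print("first row",y0+rows[0])
    for k in (4,20,45):
        cc=np.where(r[rows[0]+k])[0]; print(y0+rows[0]+k,x0+cc.min(),x0+cc.max())
for p,q in (((242.5,162.5),(271.5,214.5)),((271.8,162.5),(306,214.5))): print(tri((c,p),(d,q)))
# shelf front top edge: wood-colour transition near remote
for p,q in (((114,217),(0,0)),((309,230),(0,0))): print("shelf",plane(c,p,.06))
E
```

```text
first row 164
168 243 271
184 243 271
209 243 271
first row 216
220 272 305
236 272 305
261 272 303
(array([0.54 , 0.189, 0.008]), np.float64(0.00026470555303707675))
(array([0.538, 0.234, 0.015]), np.float64(0.0008291293060401415))
shelf [0.609 0.006 0.06 ]
shelf [0.629 0.286 0.06 ]
```

Tail face at x≈0.542, centre y≈0.211, width about 45 mm, yaw about 0°, all consistent with the text. The shelf front near there is at x≈0.62. I'll grasp at x≈0.588.

In the tool's units: -0.036 m / 0.2 = -0.18, 0.03 m / 0.2 = 0.15.

Call:
advance --increments '[[[-0.18, 0.0825, 0], [0, 0, 0]], [[-0.18, 0.0825, 0], [0, 0, 0]], [[-0.18, 0.0825, 0], [0, 0, 0]], [[0, 0, 0.15], [0, 0, 0]], [[0, 0, 0.15], [0, 0, 0]]]'

```text
time: 2.8
position: [0.5947, 0.2155, 0.1478]
ee_rot: [[-1.0, 0.001, 0.008], [0.001, 1.0, 0.002], [-0.008, 0.002, -1.0]]
force: [0.5, 0.2, -1.4]
width: 0.0938
grasp_force: 0.0
```

Call:
advance --increments '[[[0, 0, 0.15], [0, 0, 0]], [[0, 0, 0.15], [0, 0, 0]], [[0, 0, 0.15], [0, 0, 0]], [[0, 0, 0.05], [0, 0, 0]], [[0, 0, 0], [0, 0, 0]]]'

```text
time: 3.22
position: [0.5884, 0.2138, 0.0427]
ee_rot: [[-1.0, 0.001, -0.005], [0.001, 1.0, -0.001], [0.005, -0.001, -1.0]]
force: [-0.3, 0.8, -0.7]
width: 0.0938
grasp_force: 0.0
```

In the tool's units: 0.013 m / 0.2 = 0.065, 0.011 m / 0.2 = 0.055.

Call:
advance --increments '[[[0, -0.0125, 0.065], [0, 0, 0]], [[0, 0, 0.065], [0, 0, 0]], [[0, 0, 0.055], [0, 0, 0]], [[0, 0, 0], [0, 0, 0]], [[0, 0, 0], [0, 0, 0]]]'

```text
time: 3.63
position: [0.5897, 0.2109, 0.008]
ee_rot: [[-1.0, 0.0, -0.001], [0.0, 1.0, -0.0], [0.001, -0.0, -1.0]]
force: [0.2, 0.6, 1.0]
width: 0.0942
grasp_force: 0.0
```

```bash
python3 - <<'E'
from h import *
c=grab("wrist"); cv2.imwrite("pics/w3.png",c[0]);print(status.get_state()["position"])
E
```

```text
[0.59027014 0.21107009 0.00873564]
```

View pics/w3.png

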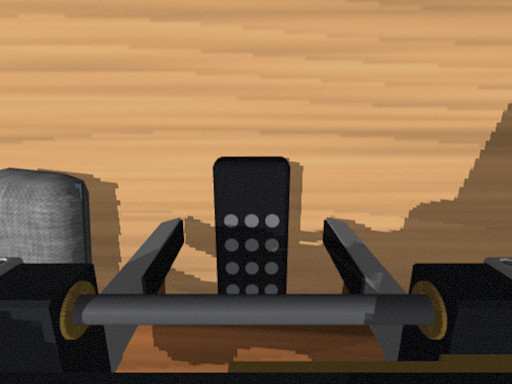

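The remote (columns 214–290) sits centred between the fingers, with its tail edge at row 157. I'll go 3 mm lower and close.

In the tool's units: 0.003 m / 0.2 = 0.015.

Call:
advance --increments '[[[0, 0, 0.015], [0, 0, 0]], [[0, 0, 0], [0, 0, 0]], [[0, 0, 0], [0, 0, 0]], [[0, 0, 0], [0, 0, 0]], [[0, 0, 0], [0, 0, 0]]]' --finger_gap 0.03 --clamp_n 40

```text
time: 4.1
position: [0.5902, 0.211, 0.0057]
ee_rot: [[-1.0, -0.0, 0.0], [-0.0, 1.0, 0.0], [-0.0, 0.0, -1.0]]
force: [0.5, -0.0, -0.5]
width: 0.0643
grasp_force: 0.0
```

Call:
advance --increments '[[[0, 0, 0], [0, 0, 0]], [[0, 0, 0], [0, 0, 0]], [[0, 0, 0], [0, 0, 0]], [[0, 0, 0], [0, 0, 0]], [[0, 0, 0], [0, 0, 0]]]'

```text
time: 4.52
position: [0.5901, 0.2109, 0.0055]
ee_rot: [[-1.0, 0.0, 0.0], [0.0, 1.0, -0.0], [-0.0, -0.0, -1.0]]
force: [-0.1, -0.7, 1.6]
width: 0.0459
grasp_force: 40.0
```

In the tool's units: 0.025 m / 0.2 = 0.125, 0.015 m / 0.2 = 0.075.

Call:
advance --increments '[[[0, 0, -0.025], [0, 0, 0]], [[0.075, 0, 0], [0, 0, 0]], [[0.125, 0, 0], [0, 0, 0]], [[0.125, 0, 0], [0, 0, 0]], [[0.125, 0, 0], [0, 0, 0]]]'

```text
time: 4.93
position: [0.4988, 0.2109, 0.0104]
ee_rot: [[-1.0, 0.0, -0.0], [0.0, 1.0, 0.0], [0.0, 0.0, -1.0]]
force: [-0.7, -0.1, -1.9]
width: 0.0458
grasp_force: 40.0
```

Call:
advance --increments '[[[0.125, 0, 0], [0, 0, 0]], [[0.125, 0, 0], [0, 0, 0]], [[0.05, 0, 0], [0, 0, 0]], [[0, 0, 0], [0, 0, 0]], [[0, 0, 0], [0, 0, 0]]]'

```text
time: 5.35
position: [0.4409, 0.2112, 0.0109]
ee_rot: [[-1.0, -0.0, 0.002], [-0.0, 1.0, 0.0], [-0.002, 0.0, -1.0]]
force: [-0.4, 0.2, -0.6]
width: 0.0457
grasp_force: 40.0
```

```bash
python3 - <<'E'
from h import *
c=grab("wrist"); s=grab("side"); cv2.imwrite("pics/m4.png",cv2.hconcat([c[0],s[0]])[:, :][:,:] if 0 else cv2.resize(cv2.hconcat([c[0][100:],s[0][50:334]]),(800,222)))
E
```

```text
(no output)
```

View pics/m4.png

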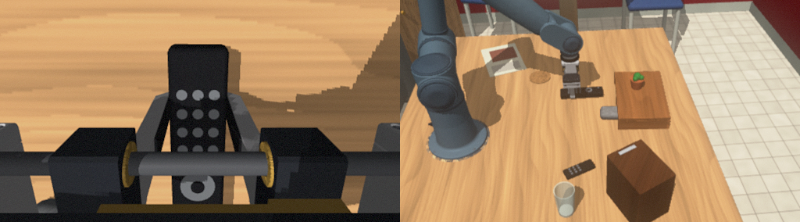

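The remote is out in the open (side view) and held straight. Now I'll lift, yaw partly, and pitch the wrist to see the speaker's front.

In the tool's units: -0.04 m / 0.2 = -0.2, -0.02 m / 0.2 = -0.1.

Call:
advance --increments '[[[0, 0, -0.1], [0, 0, 0]], [[0, 0, -0.2], [0, 0, 0]], [[0, 0, -0.2], [0, 0, 0]], [[0, 0, -0.2], [0, 0, 0]], [[0, 0, -0.2], [0, 0, 0]]]'

```text
time: 5.87
position: [0.441, 0.2109, 0.193]
ee_rot: [[-1.0, 0.001, 0.001], [0.001, 1.0, 0.0], [-0.001, 0.0, -1.0]]
force: [0.9, 0.2, -1.7]
width: 0.0456
grasp_force: 40.0
```

Call:
advance --increments '[[[0, 0, -0.2], [0, 0, 0]], [[0, -0.15, -0.2], [0, 0, 0]], [[0, -0.2, 0], [0, 0, 0]], [[0, -0.2, 0], [0, 0, 0]], [[0, 0, 0], [0, 0, 0.1556]]]'

```text
time: 6.28
position: [0.4419, 0.1006, 0.2655]
ee_rot: [[-0.992, 0.129, 0.003], [0.129, 0.992, -0.003], [-0.004, -0.002, -1.0]]
force: [-1.1, 0.2, -1.0]
width: 0.0459
grasp_force: 40.0
```

Call:
advance --increments '[[[0, 0, 0], [0, 0, 0.1556]], [[0, 0, 0], [0, 0, 0.1556]], [[0, 0, 0], [0, 0, 0.1556]], [[0, 0, 0], [0, 0, 0.1556]], [[0, 0, 0], [0, 0, 0.1111]]]'

```text
time: 6.7
position: [0.4412, 0.1055, 0.2645]
ee_rot: [[-0.762, 0.648, 0.001], [0.648, 0.762, 0.0], [-0.001, 0.001, -1.0]]
force: [-0.2, -0.1, -1.8]
width: 0.0455
grasp_force: 40.0
```

Call:
advance --increments '[[[0, 0, 0], [0, -0.1556, 0]], [[0, 0, 0], [0, -0.1556, 0]], [[0, 0, 0], [0, -0.1556, 0]], [[0, 0, 0], [0, -0.1556, 0]], [[0, 0, 0], [0, -0.1333, 0]]]'

```text
time: 7.12
position: [0.441, 0.1064, 0.2654]
ee_rot: [[-0.631, 0.643, 0.434], [0.532, 0.766, -0.361], [-0.564, 0.003, -0.825]]
force: [-0.4, 0.7, -1.9]
width: 0.0454
grasp_force: 40.0
```

Call:
advance --increments '[[[0, 0, 0], [0, -0.1333, 0]], [[0, 0, 0], [0, 0, 0]], [[0, 0, 0], [0, 0, 0]], [[0, 0, 0], [0, 0, 0]]]'

```text
time: 7.45
position: [0.441, 0.106, 0.2649]
ee_rot: [[-0.587, 0.643, 0.492], [0.494, 0.766, -0.412], [-0.642, 0.001, -0.767]]
force: [-0.1, 0.3, -1.3]
width: 0.0456
grasp_force: 40.0
```

```bash
python3 - <<'E'
from h import *
c=grab("wrist"); cv2.imwrite("pics/w5.png",c[0]); np.savez("w5.npz",f=c[0],K=c[1],W=c[2])
print(status.get_state()["joint_positions"])
E
```

```text
[ 18.65351929 -26.76809269 127.24386163 -38.3535227   62.09097234
 -18.03240003]
```

View pics/w5.png

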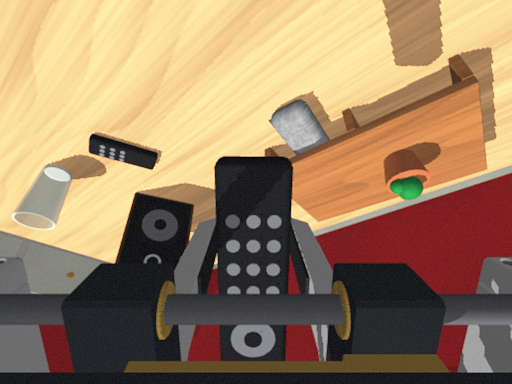

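The wrist view shows the speaker front: lower corners at (138,194) and (193,204), cone at (160,225). The eye ring shows at (153,258), half hidden by the gripper. I'll raise the arm so it comes clear, and take two views.

In the tool's units: -0.03 m / 0.2 = -0.15, -0.026 m / 0.2 = -0.13.

Call:
advance --increments '[[[-0.13, 0, -0.15], [0, 0, 0]], [[-0.13, 0, -0.15], [0, 0, 0]], [[0, 0, 0], [0, 0, 0]], [[0, 0, 0], [0, 0, 0]]]'

```text
time: 7.83
position: [0.4428, 0.1048, 0.3476]
ee_rot: [[-0.582, 0.644, 0.496], [0.496, 0.765, -0.412], [-0.645, 0.006, -0.764]]
force: [-0.6, -0.5, -2.0]
width: 0.0457
grasp_force: 40.0
```

```bash
cat > g.py <<'E'
import sys
from h import *
n=sys.argv[1]; c=grab("wrist"); np.savez(n+".npz",f=c[0],K=c[1],W=c[2])
E
python3 g.py w6
```

Call:
advance --increments '[[[-0.13, 0, -0.15], [0, 0, 0]], [[-0.13, 0, -0.15], [0, 0, 0]], [[0, 0.2, 0], [0, 0, 0]], [[0, 0, 0], [0, 0, 0]], [[0, 0, 0], [0, 0, 0]]]'

```text
time: 8.3
position: [0.4682, 0.1352, 0.4199]
ee_rot: [[-0.59, 0.643, 0.488], [0.492, 0.766, -0.414], [-0.64, -0.004, -0.768]]
force: [-0.1, -0.1, -2.1]
width: 0.0456
grasp_force: 40.0
```

```bash
python3 g.py w7
python3 -c "
from h import *
a,b=[np.load(n+'.npz')['f'][130:290,60:230] for n in ('w6','w7')]
cv2.imwrite('pics/w67.png',cv2.resize(cv2.hconcat([a,b]),None,fx=2.35,fy=2.35,interpolation=cv2.INTER_CUBIC))"
```

```text
(no output)
```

View pics/w67.png

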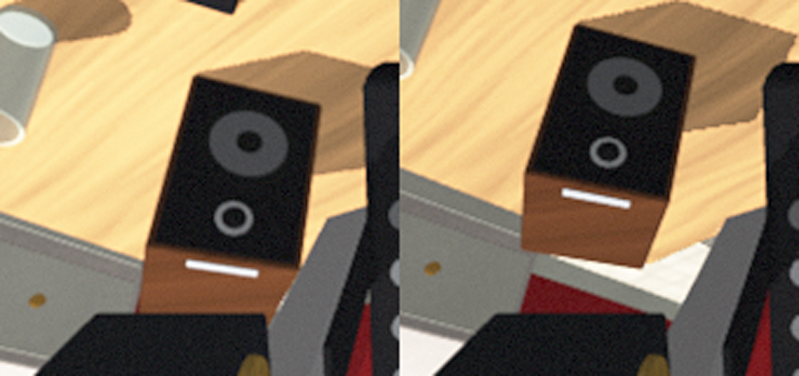

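Both crops show the whole front clearly, with the eye ring at crop (234,218) on the left and (608,152) on the right, plus all four corners.

```bash
python3 - <<'E'
from h import *
np.set_printoptions(precision=4,suppress=True)
L=lambda n:(lambda z:(z["f"],z["K"],z["W"]))(np.load(n+".npz"))
a,b=L("w6"),L("w7")
l=lambda u,v:(60+u/2.35-.3,130+v/2.35-.3); r=lambda u,v:l(u-399.5,v)
pts=dict(BL=((197,75),(577,24),0),BR=((320,104),(694,57),0),TL=((148,243),(527,170),.19),TR=((298,267),(667,199),.19),eye=((234,218),(608,152),.15))
M={}
for k,(p,q,z) in pts.items():
    x,e=tri((a,l(*p)),(b,r(*q))); m=(plane(a,l(*p),z),plane(b,r(*q),z)); M[k]=(m[0]+m[1])/2; print(k,"tri",x,e,"plane",*m)
for s in "BT":
    d=M[s+"R"]-M[s+"L"]; print(s,"width",np.linalg.norm(d),"mid",(M[s+"R"]+M[s+"L"])/2,"yaw of edge",np.degrees(np.arctan2(d[1],d[0])))
E
```

```text
BL tri [ 0.5383 -0.3083 -0.0035] 0.0005383439353297881 plane [ 0.5366 -0.3034 -0.    ] [ 0.5367 -0.3051  0.    ]
BR tri [ 0.6586 -0.2651 -0.0157] 0.0009412433029781359 plane [ 0.6464 -0.2472  0.    ] [ 0.6488 -0.2509  0.    ]
TL tri [ 0.5366 -0.3089  0.1814] 0.0001774187239918135 plane [ 0.5288 -0.2913  0.19  ] [ 0.5314 -0.294   0.19  ]
TR tri [ 0.6492 -0.2519  0.1822] 0.00040782660841413404 plane [ 0.6387 -0.2368  0.19  ] [ 0.6416 -0.2405  0.19  ]
eye tri [ 0.5915 -0.2767  0.1469] 0.00020955819187872308 plane [ 0.5885 -0.2711  0.15  ] [ 0.5893 -0.2725  0.15  ]
B width 0.12395304828368621 mid [ 0.5921 -0.2766 -0.    ] yaw of edge 26.428466476869637
T width 0.12259065334031796 mid [ 0.5851 -0.2656  0.19  ] yaw of edge 26.137198649994723
```

Front: edge yaw ≈26.3°, width about 124 mm (black panel), eye tip ≈(0.587,-0.267,0.15). These agree across both views. The TCP goal is about (0.483,-0.058,0.1435) with tool x at yaw 116.4°. I'll level out, yaw and approach.

In the tool's units: 7 degrees / 45 = 0.1556.

Call:
advance --increments '[[[0, 0, 0], [0, 0.1556, 0]], [[0, 0, 0], [0, 0.1556, 0]], [[0, 0, 0], [0, 0.1556, 0]], [[0, 0, 0], [0, 0.1556, 0]], [[0, 0, 0], [0, 0.1333, 0]]]'

```text
time: 8.77
position: [0.4673, 0.1341, 0.4232]
ee_rot: [[-0.762, 0.643, 0.077], [0.64, 0.765, -0.063], [-0.1, 0.001, -0.995]]
force: [0.6, 1.4, -2.1]
width: 0.0455
grasp_force: 40.0
```

Call:
advance --increments '[[[0, 0, 0], [0, 0.1333, 0]], [[0, 0, 0], [0, 0, 0.1333]], [[0, 0, 0], [0, 0, 0.1333]], [[0, 0, 0], [0, 0, 0.1333]], [[0, 0, 0], [0, 0, 0.1244]]]'

```text
time: 9.18
position: [0.4671, 0.134, 0.4218]
ee_rot: [[-0.439, 0.899, -0.001], [0.899, 0.439, -0.0], [0.0, -0.001, -1.0]]
force: [-0.1, -0.3, -1.4]
width: 0.0456
grasp_force: 40.0
```

Call:
advance --increments '[[[-0.1, -0.05, 0.1], [0, 0, 0]], [[-0.15, -0.07, 0.1], [0, 0, 0]], [[-0.15, -0.07, 0.1], [0, 0, 0]], [[-0.15, -0.07, 0.1], [0, 0, 0]], [[-0.15, -0.07, 0.1], [0, 0, 0]]]'

```text
time: 9.6
position: [0.4695, -0.0215, 0.3211]
ee_rot: [[-0.444, 0.896, -0.0], [0.896, 0.444, -0.0], [-0.0, -0.0, -1.0]]
force: [0.2, 0.2, -1.5]
width: 0.0454
grasp_force: 40.0
```

Call:
advance --increments '[[[-0.1, -0.03, 0.15], [0, 0, 0]], [[-0.05, 0, 0.15], [0, 0, 0]], [[0, 0, 0.15], [0, 0, 0]], [[0, 0, 0.15], [0, 0, 0]], [[0, 0, 0], [0, 0, 0]]]'

```text
time: 10.02
position: [0.4737, -0.0486, 0.1955]
ee_rot: [[-0.443, 0.896, -0.012], [0.896, 0.443, 0.004], [0.009, -0.009, -1.0]]
force: [-0.7, 0.6, -3.1]
width: 0.0456
grasp_force: 40.0
```

Call:
advance --increments '[[[0, 0, 0], [0, 0, 0]], [[0, 0, 0], [0, 0, 0]], [[0, 0, 0], [0, 0, 0]]]'

```text
time: 10.27
position: [0.48, -0.0497, 0.2052]
ee_rot: [[-0.445, 0.896, 0.004], [0.896, 0.445, -0.002], [-0.003, 0.003, -1.0]]
force: [0.3, 0.5, -1.9]
width: 0.0456
grasp_force: 40.0
```

In the tool's units: 0.02 m / 0.2 = 0.1, -0.008 m / 0.2 = -0.04.

Call:
advance --increments '[[[-0.04, 0, 0.1], [0, 0, 0]], [[0, 0, 0.1], [0, 0, 0]], [[0, 0, 0.075], [0, 0, 0]], [[0, 0, 0.03], [0, 0, 0]], [[0, 0, 0], [0, 0, 0]]]'

```text
time: 10.68
position: [0.4823, -0.0563, 0.1416]
ee_rot: [[-0.445, 0.896, -0.0], [0.896, 0.445, 0.0], [0.0, -0.0, -1.0]]
force: [-0.5, 0.6, -1.9]
width: 0.0458
grasp_force: 40.0
```

Call:
advance --increments '[[[0, 0, 0], [0, 0, 0]], [[0, 0, 0], [0, 0, 0]], [[0, 0, 0], [0, 0, 0]], [[0, 0, 0], [0, 0, 0]], [[0, 0, 0], [0, 0, 0]]]'

```text
time: 11.1
position: [0.4827, -0.0566, 0.1423]
ee_rot: [[-0.445, 0.896, 0.001], [0.896, 0.445, -0.0], [-0.001, 0.001, -1.0]]
force: [0.3, 0.5, -0.7]
width: 0.0457
grasp_force: 40.0
```

```bash
python3 - <<'E'
from h import *
out=[]
c=grab("scene"); np.savez("s8.npz",f=c[0],K=c[1],W=c[2]); p=cv2.resize(c[0][100:290,100:300],(400,380),interpolation=cv2.INTER_CUBIC)
d=grab("side"); np.savez("d8.npz",f=d[0],K=d[1],W=d[2]); q=cv2.resize(d[0][160:350,180:380],(400,380),interpolation=cv2.INTER_CUBIC)
cv2.imwrite("pics/f8.png",cv2.hconcat([p,q]))
print(status.get_state()["position"])
E
```

```text
[ 0.4824833  -0.05648251  0.14187504]
```

View pics/f8.png

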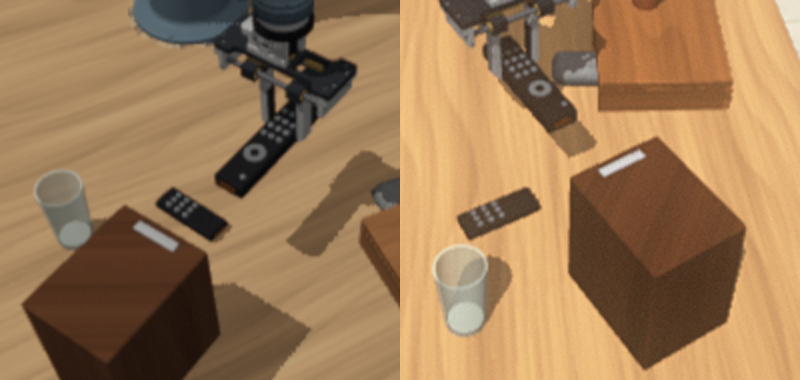

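The remote is held level, nose to the speaker and touching nothing. I'll triangulate its nose top corners (scene crop (217,178),(239,192); side crop (551,126),(576,108)) and the speaker's front top corners.

```bash
python3 - <<'E'
from h import *
np.set_printoptions(precision=4,suppress=True)
L=lambda n:(lambda z:(z["f"],z["K"],z["W"]))(np.load(n+".npz"))
a,b=L("s8"),L("d8")
s=lambda u,v:(100+u/2,100+v/2); d=lambda u,v:(180+(u-400)/2,160+v/2)
P={}
for k,p,q in (("noseL",(217,178),(551,126)),("noseR",(239,192),(576,108)),("spkL",(126,206),(570,180)),("spkR",(206,255),(657,138))):
    P[k],e=tri((a,s(*p)),(b,d(*q))); print(k,P[k],e)
t=P["spkR"]-P["spkL"]; y=np.degrees(np.arctan2(t[1],t[0])); print("edge yaw",y,np.linalg.norm(t))
E
```

```text
noseL [ 0.5205 -0.1772  0.1468] 0.0016900624581630604
noseR [ 0.5573 -0.1614  0.155 ] 0.0029526160355410574
spkL [ 0.5324 -0.3013  0.1795] 0.0008911183766134641
spkR [ 0.6458 -0.2465  0.1817] 1.1806935846881376e-06
edge yaw 25.76433248450719 0.12598653524705505
```

Relative to the speaker, the nose is about 105 mm out from the eye, about 2 mm off sideways and about 2 mm off in height. All are well inside the limits, so I'm handing in.

```bash
python3 -c "
from workcell import bot, eyes, ticket, status
print(status.get_state()['grasp_force'], status.get_state()['force']); print(ticket.job_done())"
```

```text
39.993470907211304 [-0.36748593 -0.51047284 -2.15450479]
the job is handed in; nothing more can be done
None
```

I handed the job in with the long remote out from under the shelf and held at 40 N, level and buttons up, its nose about 105 mm from the eye and about 2 mm off in line and height by my last camera check; the verdict was not shown.

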